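# Open the child-resistant cap of the descaler jug

### The job

Open the jug of descaler: push its child-resistant cap straight down until you feel it bottom on the gasket, turn it anticlockwise (seen from above) by about a sixth of a turn while you keep it pushed down, and lift it straight off; never load the jug's neck with more than 26 N, or it cracks. Set the cap down gently and upright, open side down, well inside the edge of the round hob cover plate, and leave the other things where they stand.

Things in the scene. Friction and masses are not known exactly. Their poses are not given: they have to be found in the camera images.
- cap_center (a point): Loose round grey ribbed cap on the jug's neck, 50 mm across, 42 mm high, about 50 g. This point: on its axis, half-way up (21 mm below its top). z: its axis, up; x: direction of the raised pointer (20 mm long) on its flat top. Upper 14 mm solid, below a hollow skirt, inside radius 20 mm, with three inward lugs. It has 1.8 mm of sideways play on the neck.
- cap_top (a point): Middle of the cap's flat top, where the push is felt. A spring under the cap pushes up with 11 N closed, plus 0.2 N per mm of push. After 2.8 to 14.8 mm (differs each time, cannot be seen) the cap meets a gasket, 12 N per mm more: felt at a push of 11.6 to 14 N. The lugs clear the catches 0.2 mm lower. At 18 to 21 N it is always free to turn; 26 N come about 1 mm below the first touch.
- cap_lugs (a point): Middle of the cap's underside, at its lugs. Closed, they sit in catches under ledges of the neck: no turning, no lifting; forcing breaks the 26 N rule. Held down, it turns anticlockwise from above (+z): past 25 degrees the catches are behind, from 43 to 84 it lifts out (63 is the middle), at 84 is a hard stop; clockwise is blocked. Let go below 43 degrees it springs up under the ledges.
- jug_neck (a point): On the vertical axis of the neck of the white rectangular descaler jug, 190 mm over the worktop, at the underside of the closed cap. z up; x, y: the jug's sides; the closed cap's pointer lies along x. The neck widens 22 mm below; inside the cap it ends 9 mm above this point, its thin spring plunger 32 mm above: lift the cap 40 mm or more to clear it.
- jug: The jug, 76 x 110 mm, shoulder rising from 136 to 168 mm, with a loop handle at its +y side (out to 92 mm from the axis, up to 162 mm high), in a grey caddy, 92 x 126 mm, 42 mm high, screwed to the worktop: it cannot move. Origin on the worktop under the neck's axis, z up. Jug and plate stand left and right, either way round.
- plate_top (a point): Middle of the top of a pale round flat metal hob cover with a thin ring line lying loose on the worktop, 175 mm across, 18 mm high; z up.
- tin_small_center (a point): Small food tin, 57 mm across, 72 mm high, loose, standing between the jug and the plate: a bystander. This point is its middle, 36 mm above the worktop.
- teaspoon: Teaspoon, 130 mm long, 11 mm high, lying loose near the front edge, a bystander; origin under its middle.
Things that resemble listed ones, but are neither listed nor needed, are in the scene too. What is shaped like the part that bears cap_center but red is not meant.

How it is judged:
By the outcome, as a careful person would: the job done as asked, in the order asked, and still so for the second after the job is handed in, with the robot touching nothing.
It also fails if it takes over 61 s, if anything falls off the work surface, if the arm or the gripper's body presses on something with over 40 N, if the wrist force passes 120 N, or if a joint passes its speed limit or range.

### The arm

A 7-joint arm with a two-finger parallel gripper is mounted at the origin on a cart in front of the work surface, level with it; the furniture and walls round the work are solid. World frame = base frame: x ahead of the robot, y to its left, z up, the work surface at z = 0. Lengths are in m, angles in degrees, forces in N, time in s.
With the tool pointing down it reaches from about 0.4 to 0.85 m from the base axis. Payload 6.9 kg.
Tool frame: the origin (TCP) lies on the centre line of the jaws, within the pads' length; the fingertips stand 17 mm ahead of it and the grasp point (between the pads) lies 2 mm behind it; z points along the fingers, y is the line along which they close (so a half turn about z gives the same grasp; the last joint's range is limited). The gripper opens to 85 mm and grips with 20 to 120 N. Pads are 22 mm wide; open, the fingers measure 114 mm over their backs; the gripper's body (76 mm by 85 mm) begins 54 mm behind the grasp point. The pads swing forward as they close: fully open they stand 13 mm farther back than shut.
Start: joints at [69.528, 29.078, -13.613, 85.955, 7.202, 65.827, -8.869], TCP at [0.279, -0.559, 0.248] pointing down, gripper open.
Joint ranges: [-176.47, 176.47], [-13.61, 117.27], [-81.72, 77.17], [0.22, 143.17], [-87.28, 267.28], [10, 112.55], [-165.47, 165.47]. Speed limits (degrees/s): [136.94, 136.94, 180, 180, 180, 180, 180].

### API

Orientations are given as a 3x3 rotation matrix whose columns are the frame's x, y, z axes.
In Python, from rig import r gives the robot as it stands.
- The arm moves only by the tool send_rows, never from a script. Its argument "series" is a list of rows, each a list of 4 numbers: the shift along the tool's x, y, z in mm, then the turn about the tool's z in rad. In form: [[tx, ty, tz, twist], ...]. A call has 1 to 12 rows; each row is the pose to reach, as a shift and turn from the pose commanded when the call began, along the tool's axes at that moment; what a row does not reach only later rows make up. A row lasts 1/8 s, in which the tool goes at most 62.5 mm and 10.7 degrees, less where a joint would pass 70% of its speed; a pose out of reach is approached as far as the arm can. A call with a gripper value outside its range is refused whole. "grip" is the finger opening in mm, from 0 to 85.4, set as the call begins (left out, the last holds). The fingers move at their own pace and stop on an object; "newtons" is the grip in N (left out, the last holds). Time passes only in rows, so rows that repeat a pose let the fingers close. It gives the time, the measured TCP pose, the force, the opening and the grip force at its end, in the units of the state.
- r.observe(): the state, without advancing time (a new reading comes with each control period).
- r.get_image(name): name is "side" or "top"; returns a dict with "img" (384x512x3 uint8, red, green, blue), "z_map" (384x512 float32, m along the optical axis (not along the pixel's ray), 0 where there is no reading), "camera_matrix" (3x3 intrinsics, pixels), "k1" (the pictures are not rectified: a ray, as slopes to the right and down, at radius r is drawn at 1 + k1 r^2 times it, then the intrinsics apply), "world_from_camera" (4x4, takes a point from camera to world coordinates). Camera axes: x right, y down, z forward; pixel columns grow to the right and rows downward; lengths in m; the calibration is good to about 2 mm. A picture is of the moment at which its call begins.
- r.hand_in(): hands the job in; it is judged then, once.
Trained networks look in the newest picture that a camera, given by its name, has taken for a name from the list of things; names that differ only in an ending like _2 or _b are one class to them, and where a whole thing is asked for, a point or a joint stands for the part that bears it (a point fixed in the world has none). Each returns a list of dicts, best first, with "score" (0 to 1); they miss things now and then, are a little off and sometimes report something else, mostly with a low value. They report only what shows in the picture. A call takes as long as a camera call. They do not tell look-alikes from the thing itself.
- r.spot_in(label, camera): "point" ([x, y, z] in m, in the coordinates of the camera as it stood for that picture, good to about 4 mm: the middle of the surface that is visible of it).
The state is a dict: "time_s": time; "joints": joint angles; "qvel": joint speeds; "effort": joint torques, N m; "eef_pos": TCP position; "tcp_rot": TCP orientation; "ft_force": force on the tool from outside, world axes, zero at the start; "torque": the same for the moment, N m; "finger_gap": opening from 0.0 (shut) to 1.0 (fully open); "finger_force": force on a finger pad.
Only numpy, scipy, OpenCV 4.12 (cv2) and the standard library are available. Lean on these libraries where they do the work, as an engineer would, in place of code of your own. Each camera call takes 0.05 s, during which the arm holds its last target. There are 200 camera calls.

## Working session

There is one attempt and no reset: what is moved stays moved. The work goes in short steps, Python scripts to look and compute and a tool call to move; the robot and the scene stay as the last step left them, time stands still between calls to the robot, and variables do not carry over. Pictures are saved under pics/ and viewed, at most 10 in all, crops included, and the job is handed in when it is done.

Besides the shell and the picture viewer there is one more tool, called as name(argument=value, ...) on one line, values as JSON. send_rows: Moves the arm, as the interface text tells. Its arguments: {"type":"object","properties":{"series":{"type":"array"},"grip":{"type":"number"},"newtons":{"type":"number"}},"required":["series"]}

```bash
mkdir -p pics
cat > h.py <<'E'
from rig import r
import numpy as np, cv2
def wpt(d,p): T=np.array(d["world_from_camera"]); return T[:3,:3]@np.array(p)+T[:3,3]
def cloud(d):
    K=np.array(d["camera_matrix"]);z=d["z_map"];h,w=z.shape
    u,v=np.meshgrid(np.arange(w),np.arange(h))
    a=np.stack([u.ravel(),v.ravel()],1).astype(np.float64)[:,None]
    n=cv2.undistortPoints(a,K,np.array([d["k1"],0,0,0.])).reshape(h,w,2)
    P=np.dstack([n*z[...,None],z]);T=np.array(d["world_from_camera"])
    return P@T[:3,:3].T+T[:3,3]
def pix(d,p):
    T=np.linalg.inv(d["world_from_camera"]);c=T[:3,:3]@np.array(p)+T[:3,3]
    q,_=cv2.projectPoints(c[None],np.zeros(3),np.zeros(3),np.array(d["camera_matrix"]),np.array([d["k1"],0,0,0.]));return q.ravel().round(0)
E
python3 - <<'E'
from h import *
np.set_printoptions(precision=3,suppress=True)
ims=[]
for c in("side","top"):
    d=r.get_image(c);ims.append(d["img"])
    for l in("cap_center","cap_top","jug","plate_top","tin_small_center","teaspoon"):
        for s in r.spot_in(l,c)[:3]:
            w=wpt(d,s["point"]);print(c,l,round(s["score"],2),w,pix(d,w))
cv2.imwrite("pics/a.png",cv2.cvtColor(ims[0],4));cv2.imwrite("pics/b.png",cv2.cvtColor(ims[1],4))
o=r.observe();print({k:o[k] for k in("time_s","eef_pos","tcp_rot","ft_force","finger_gap")})
E
```

```text
side cap_center 0.74 [0.592 0.007 0.032] [247. 180.]
side cap_center 0.73 [0.608 0.126 0.035] [226. 198.]
side cap_center 0.58 [0.487 0.098 0.223] [272. 137.]
side cap_top 0.89 [0.604 0.129 0.036] [226. 199.]
side cap_top 0.71 [0.484 0.099 0.22 ] [273. 138.]
side cap_top 0.46 [0.59  0.    0.036] [248. 178.]
side jug 0.64 [0.477 0.136 0.095] [271. 189.]
side plate_top 0.58 [0.48  0.42  0.016] [227. 286.]
side tin_small_center 0.6 [0.515 0.247 0.046] [241. 226.]
side teaspoon 0.53 [0.372 0.259 0.004] [297. 255.]
top cap_center 0.95 [0.487 0.083 0.23 ] [318. 198.]
top cap_center 0.75 [ 0.59  -0.01   0.038] [348. 178.]
top cap_center 0.58 [0.609 0.112 0.041] [301. 164.]
top cap_top 0.94 [0.487 0.085 0.23 ] [318. 198.]
top cap_top 0.84 [0.607 0.113 0.041] [301. 165.]
top cap_top 0.74 [ 0.587 -0.008  0.039] [347. 179.]
top plate_top 0.91 [0.49  0.401 0.019] [183. 196.]
top plate_top 0.75 [0.488 0.085 0.23 ] [317. 197.]
top tin_small_center 0.97 [0.517 0.228 0.069] [251. 191.]
top teaspoon 0.47 [0.377 0.259 0.008] [231. 248.]
{'time_s': 0.7, 'eef_pos': array([ 0.279, -0.559,  0.248]), 'tcp_rot': array([[ 0.895,  0.446,  0.   ],
       [ 0.446, -0.895,  0.   ],
       [ 0.   ,  0.   , -1.   ]]), 'ft_force': array([-0.122,  0.828, -0.702]), 'finger_gap': 1.0000771132153372}
```

View pics/a.png

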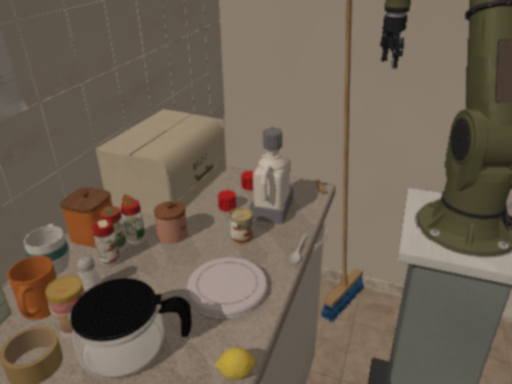

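View pics/b.png

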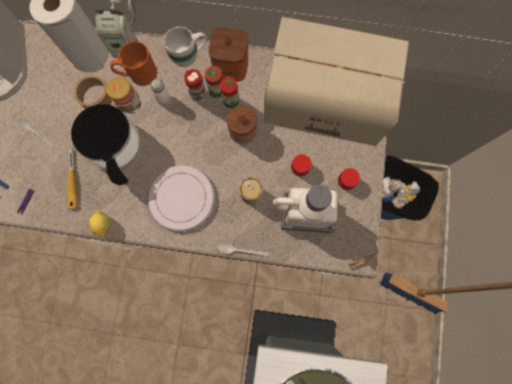

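The side picture shows the white jug at (270,180) with its grey cap at (272,138), the plate at (228,287) and the tin at (241,226). The top picture shows the grey cap at (318,198), the plate at (183,198), the tin at (251,190) and the spoon at (243,251).
What could be taken for the cap: grey on the jug at top (318,198), red at (301,164), red at (348,178). I choose the grey one.

Run:
```python
from h import *
np.set_printoptions(precision=4,suppress=True)
for c in("top","side"):
    d=r.get_image(c);P=cloud(d);Z=P[...,2]
    near=lambda p,rad:np.hypot(P[...,0]-p[0],P[...,1]-p[1])<rad
    for n,p,rad,lo,hi in(("cap",(.487,.085),.045,.222,.245),("plate",(.488,.405),.11,.012,.026),("tin",(.517,.23),.04,.06,.085),("caddyjug",(.487,.09),.12,.03,.16)):
        m=near(p,rad)&(Z>lo)&(Z<hi)&(d["z_map"]>0)
        q=P[m]; 
        if len(q)<5: print(c,n,len(q));continue
        (cx,cy),ra=cv2.minEnclosingCircle(q[:,:2].astype(np.float32)*1000)
        print(c,n,len(q),q.mean(0),np.median(q[:,2]),"circ",cx,cy,ra, "rect",cv2.minAreaRect(q[:,:2].astype(np.float32)*1000))
    if c=="top":
        im=cv2.cvtColor(d["img"],4)[150:250,260:380];cv2.imwrite("pics/c.png",cv2.resize(im,None,fx=6,fy=6,interpolation=2))
```

```text
top cap 479 [0.4903 0.0819 0.2315] 0.23172465941690057 circ 491.5636291503906 81.73471069335938 25.514022827148438 rect ((490.8324890136719, 81.35637664794922), (48.61146545410156, 48.81253433227539), 70.5359878540039)
top plate 3313 [0.4852 0.4062 0.0164] 0.016403844758922426 circ 486.3862609863281 407.89361572265625 86.44896697998047 rect ((486.2742919921875, 407.0137939453125), (168.8647918701172, 169.4353485107422), 56.226505279541016)
top tin 431 [0.5227 0.2289 0.0683] 0.06822082591224421 circ 522.8165283203125 228.78192138671875 28.658447265625 rect ((522.3944702148438, 228.90365600585938), (55.25288391113281, 54.96366882324219), 52.145328521728516)
top caddyjug 1876 [0.4825 0.097  0.1139] 0.13684947638029 circ 504.4767761230469 105.25325012207031 102.97520446777344 rect ((502.82879638671875, 95.99935913085938), (185.37689208984375, 156.7833251953125), 44.82075881958008)
side cap 185 [0.488  0.0893 0.2304] 0.23155683177086306 circ 488.93768310546875 83.1917495727539 26.932479858398438 rect ((490.53350830078125, 82.86839294433594), (49.9428596496582, 49.91463851928711), 2.093560218811035)
side plate 3581 [0.4829 0.4164 0.0163] 0.016303416213693134 circ 484.9456787109375 409.8808288574219 87.31099700927734 rect ((484.66650390625, 410.75311279296875), (173.1023712158203, 170.55079650878906), 7.068553447723389)
side tin 328 [0.5205 0.2325 0.0681] 0.06862961269099033 circ 520.8936767578125 229.13125610351562 30.5424861907959 rect ((522.2196044921875, 229.55117797851562), (57.46998596191406, 57.15033721923828), 66.80646514892578)
side caddyjug 2009 [0.4821 0.123  0.0955] 0.0986835042728208 circ 504.14495849609375 105.26628112792969 102.06101989746094 rect ((501.36676025390625, 122.07499694824219), (184.0644989013672, 150.3478240966797), 25.81336784362793)
```

View pics/c.png

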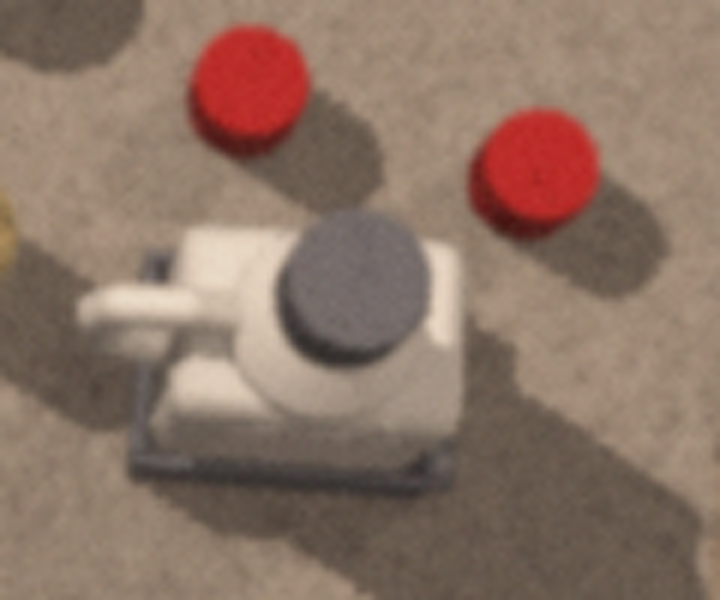

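The close crop confirms the choice. The grey round cap, at about (355,285) in the crop, sits on the jug neck. The two red ones lie on the worktop. Cap axis is about (0.4905, 0.082) with its top at 0.232; plate is about (0.4855, 0.409). Approaching above the cap.

send_rows(series=[[14,-14,-10,0],[43,-43,-20,0],[81,-81,-35,0],[124,-125,-50,0],[166,-168,-55,0],[209,-211,-55,0],[252,-254,-55,0],[295,-297,-55,0],[337,-340,-55,0],[375,-378,-55,0],[408,-412,-55,0],[428,-431,-55,0]], grip=85, newtons=20)

```text
time_s: 2.3
eef_pos: [0.469, 0.0214, 0.3042]
tcp_rot: [[0.893, 0.45, 0.001], [0.45, -0.893, 0.0], [0.001, 0.0, -1.0]]
ft_force: [1.2, -1.1, -0.1]
finger_gap: 0.999
finger_force: 0.0
```

send_rows(series=[[20,-20,0,0],[35,-36,0,0],[44,-45,0,0],[47,-48,0,0],[47,-48,0,0],[47,-48,0,0]])

```text
time_s: 3.05
eef_pos: [0.4901, 0.0805, 0.3033]
tcp_rot: [[0.895, 0.445, -0.0], [0.445, -0.895, -0.001], [-0.0, 0.0, -1.0]]
ft_force: [0.5, 0.2, 0.6]
finger_gap: 0.996
finger_force: 0.0
```

Run:
```python
from h import *
np.set_printoptions(precision=4,suppress=True)
o=r.observe();R=o["tcp_rot"];print(o["time_s"],o["joints"],o["eef_pos"],R,o["ft_force"])
print("delta tool mm to grasp",R.T@(np.array([.4905,.082,.216])-o["eef_pos"])*1000)
```

```text
3.05 [ 11.8942  16.6025 -32.287   99.175    9.5711  66.9888 -86.6343] [0.4901 0.0805 0.3033] [[ 0.8954  0.4453 -0.0002]
 [ 0.4453 -0.8954 -0.0005]
 [-0.0004  0.0004 -1.    ]] [0.4941 0.1545 0.602 ]
delta tool mm to grasp [ 1.1058 -1.1742 87.2709]
```

send_rows(series=[[1,-1,15,0],[1,-1,30,0],[1,-1,45,0],[1,-1,57,0],[1,-1,68,0],[1,-1,77,0],[1,-1,83,0],[1,-1,86,0],[1,-1,87,0],[1,-1,87,0],[1,-1,87,0]])

```text
time_s: 4.42
eef_pos: [0.4908, 0.0828, 0.2165]
tcp_rot: [[0.895, 0.446, 0.0], [0.446, -0.895, 0.0], [0.0, 0.0, -1.0]]
ft_force: [-0.2, 0.3, 0.6]
finger_gap: 0.992
finger_force: 0.0
```

Run:
```python
from h import *
for c,(a,b,e,f) in dict(side=(90,240,200,350),top=(120,270,240,390)).items():
    d=r.get_image(c);cv2.imwrite(f"pics/d_{c}.png",cv2.resize(cv2.cvtColor(d["img"],4)[a:b,e:f],None,fx=4,fy=4,interpolation=2))
a=[cv2.imread(f"pics/d_{c}.png") for c in("side","top")]
cv2.imwrite("pics/d.png",cv2.resize(np.hstack(a),(800,400)))
print(r.observe()["eef_pos"],r.observe()["ft_force"])
```

```text
[0.49074498 0.08276547 0.21647664] [-0.36938738 -0.07449706 -0.31702605]
```

View pics/d.png

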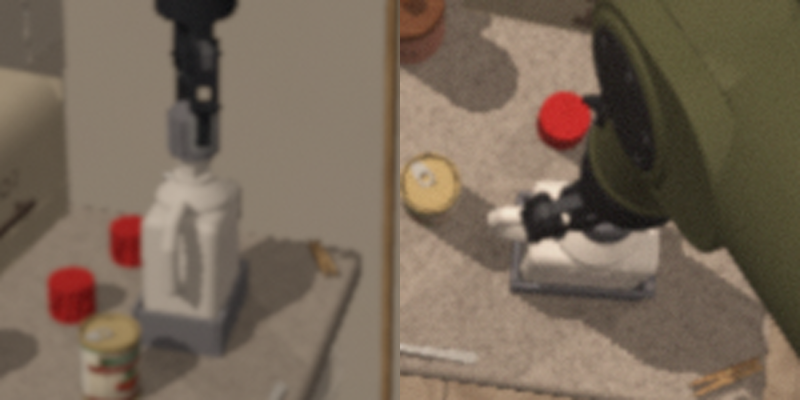

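The side half (195,130) shows the fingers straddling the grey cap, pads at its upper part, with nothing else touched. Next I close gently and read the sideways force.

send_rows(series=[[0,0,0,0],[0,0,0,0],[0,0,0,0],[0,0,0,0],[0,0,0,0],[0,0,0,0],[0,0,0,0],[0,0,0,0]], grip=30, newtons=20)

```text
time_s: 5.52
eef_pos: [0.4908, 0.0826, 0.2166]
tcp_rot: [[0.895, 0.446, 0.001], [0.446, -0.895, -0.0], [0.0, 0.0, -1.0]]
ft_force: [0.5, -2.3, 5.0]
finger_gap: 0.565
finger_force: 20.2
```

send_rows(series=[[0,0.5,0,0],[0,0.5,0,0],[0,0.5,0,0],[0,0.5,0,0]], newtons=75)

```text
time_s: 6.02
eef_pos: [0.4909, 0.0826, 0.2168]
tcp_rot: [[0.895, 0.447, 0.001], [0.447, -0.895, 0.0], [0.001, 0.0, -1.0]]
ft_force: [-2.7, -0.9, 8.3]
finger_gap: 0.551
finger_force: 75.4
```

send_rows(series=[[0,0,0.4,0],[0,0,0.8,0],[0,0,0.8,0],[0,0,0.8,0]])

```text
time_s: 6.52
eef_pos: [0.491, 0.0826, 0.2163]
tcp_rot: [[0.895, 0.447, 0.001], [0.447, -0.895, 0.0], [0.001, 0.0, -1.0]]
ft_force: [-1.3, -1.1, 10.3]
finger_gap: 0.547
finger_force: 75.7
```

send_rows(series=[[0,0,0.4,0],[0,0,0.7,0],[0,0,0.7,0]])

```text
time_s: 6.9
eef_pos: [0.491, 0.0826, 0.2156]
tcp_rot: [[0.895, 0.447, 0.001], [0.447, -0.895, 0.0], [0.001, 0.0, -1.0]]
ft_force: [-2.9, -1.0, 10.1]
finger_gap: 0.549
finger_force: 75.7
```

send_rows(series=[[0,0,0.4,0],[0,0,0.7,0],[0,0,0.7,0]])

```text
time_s: 7.28
eef_pos: [0.491, 0.0826, 0.2149]
tcp_rot: [[0.895, 0.447, 0.001], [0.447, -0.895, 0.0], [0.001, 0.0, -1.0]]
ft_force: [-2.6, -1.5, 10.8]
finger_gap: 0.549
finger_force: 75.7
```

send_rows(series=[[0,0,0.4,0],[0,0,0.7,0],[0,0,0.7,0]])

```text
time_s: 7.65
eef_pos: [0.491, 0.0826, 0.2142]
tcp_rot: [[0.895, 0.446, 0.001], [0.446, -0.895, 0.0], [0.001, 0.0, -1.0]]
ft_force: [-3.8, -0.4, 10.6]
finger_gap: 0.551
finger_force: 75.7
```

send_rows(series=[[0,0,0.4,0],[0,0,0.7,0],[0,0,0.7,0]])

```text
time_s: 8.02
eef_pos: [0.491, 0.0826, 0.2135]
tcp_rot: [[0.895, 0.447, 0.001], [0.447, -0.895, 0.0], [0.001, 0.0, -1.0]]
ft_force: [-3.4, -1.0, 10.8]
finger_gap: 0.552
finger_force: 75.7
```

send_rows(series=[[-0.5,0,0.4,0],[-0.5,0,0.7,0],[-0.5,0,0.7,0]])

```text
time_s: 8.4
eef_pos: [0.4909, 0.0826, 0.213]
tcp_rot: [[0.895, 0.447, 0.002], [0.447, -0.895, 0.0], [0.002, 0.0, -1.0]]
ft_force: [-2.3, -1.5, 10.7]
finger_gap: 0.548
finger_force: 75.8
```

send_rows(series=[[-0.5,0,0.4,0],[-0.5,0,0.7,0],[-0.5,0,0.7,0]])

```text
time_s: 8.78
eef_pos: [0.4909, 0.0825, 0.2126]
tcp_rot: [[0.895, 0.447, 0.003], [0.447, -0.895, 0.001], [0.003, 0.001, -1.0]]
ft_force: [-2.1, -1.5, 13.0]
finger_gap: 0.547
finger_force: 76.0
```

send_rows(series=[[0,0,0.4,0],[0,0,0.4,0],[0,0,0.4,0]])

```text
time_s: 9.15
eef_pos: [0.4909, 0.0825, 0.2124]
tcp_rot: [[0.895, 0.447, 0.003], [0.447, -0.895, 0.001], [0.003, 0.001, -1.0]]
ft_force: [-2.4, -0.5, 15.5]
finger_gap: 0.55
finger_force: 76.2
```

The force now rises 2.5 N in 0.2 mm, so this is the gasket. I'll go to about 19 N.

send_rows(series=[[0,0,0.3,0],[0,0,0.6,0],[0,0,0.6,0],[0,0,0.6,0]])

```text
time_s: 9.65
eef_pos: [0.4909, 0.0826, 0.2121]
tcp_rot: [[0.895, 0.447, 0.003], [0.447, -0.895, 0.001], [0.003, 0.001, -1.0]]
ft_force: [-3.1, -1.2, 18.3]
finger_gap: 0.551
finger_force: 76.5
```

send_rows(series=[[0,0,0.2,0],[0,0,0.2,-0.03],[0,0,0.2,-0.08],[0,0,0.2,-0.08]])

```text
time_s: 10.15
eef_pos: [0.4912, 0.0826, 0.212]
tcp_rot: [[0.856, 0.517, 0.004], [0.517, -0.856, 0.001], [0.004, 0.001, -1.0]]
ft_force: [-3.2, -0.6, 18.3]
finger_gap: 0.547
finger_force: 76.6
```

```bash
python3 -c "
from h import *
o=r.observe();print(o['ft_force'],o['torque'],o['tcp_rot'][:,0])"
```

```text
[-3.22590679 -0.63063275 18.25853081] [-0.25743793  0.5380482   0.02309669] [0.85590127 0.51712609 0.00369066]
```

Turning freely (moment about z ≈ 0.02 N m). Continuing.

send_rows(series=[[0,0,0.1,-0.07],[0,0,0.1,-0.15],[0,0,0.1,-0.23],[0,0,0.1,-0.3],[0,0,0.1,-0.35],[0,0,0.1,-0.35]])

```text
time_s: 10.9
eef_pos: [0.4917, 0.0828, 0.2121]
tcp_rot: [[0.627, 0.779, 0.005], [0.779, -0.627, 0.001], [0.004, 0.003, -1.0]]
ft_force: [-1.6, -0.5, 17.8]
finger_gap: 0.553
finger_force: 76.5
```

send_rows(series=[[0,0,0.2,-0.07],[0,0,0.2,-0.15],[0,0,0.2,-0.23],[0,0,0.2,-0.3],[0,0,0.2,-0.35],[0,0,0.2,-0.35]])

```text
time_s: 11.65
eef_pos: [0.4919, 0.0831, 0.212]
tcp_rot: [[0.321, 0.947, 0.005], [0.947, -0.321, 0.002], [0.003, 0.005, -1.0]]
ft_force: [-0.4, -0.6, 17.8]
finger_gap: 0.548
finger_force: 76.6
```

send_rows(series=[[0,0,0,-0.07],[0,0,0,-0.15],[0,0,0,-0.23],[0,0,0,-0.29],[0,0,0,-0.32],[0,0,0,-0.32]])

```text
time_s: 12.4
eef_pos: [0.492, 0.0833, 0.212]
tcp_rot: [[0.007, 1.0, 0.005], [1.0, -0.007, 0.002], [0.002, 0.005, -1.0]]
ft_force: [-1.0, 0.1, 18.8]
finger_gap: 0.547
finger_force: 76.6
```

```bash
python3 -c "
from h import *
o=r.observe();R=o['tcp_rot'];print(o['ft_force'],o['torque'],R[:,0],np.degrees(np.arctan2(R[1,0],R[0,0]))-26.5,o['joints'])"
```

```text
[-1.00136506  0.1302825  18.79248775] [-0.0867081   0.12066289  0.05676637] [0.0074014  0.9999708  0.00190215] 63.07592632030766 [ 20.91470294  24.91467847 -47.95871774 107.7100705   22.02332997
  56.68665965 -37.09233463]
```

Turned 63°. Lifting gently to see whether it is free.

send_rows(series=[[0,0,-1,0],[0,0,-2.5,0],[0,0,-4,0],[0,0,-5.5,0],[0,0,-6,0],[0,0,-6,0]])

```text
time_s: 13.15
eef_pos: [0.4918, 0.0832, 0.2173]
tcp_rot: [[0.008, 1.0, 0.005], [1.0, -0.008, 0.002], [0.002, 0.005, -1.0]]
ft_force: [1.8, 1.4, 11.0]
finger_gap: 0.548
finger_force: 75.7
```

send_rows(series=[[0,0,-2,0],[0,0,-5,0],[0,0,-8,0],[0,0,-9,0],[0,0,-9,0]])

```text
time_s: 13.78
eef_pos: [0.4899, 0.0818, 0.2246]
tcp_rot: [[0.008, 1.0, -0.0], [1.0, -0.008, 0.0], [0.0, -0.0, -1.0]]
ft_force: [0.5, -0.0, -0.4]
finger_gap: 0.55
finger_force: 77.0
```

Free (force about 0). Lift clear and carry over to the plate.

send_rows(series=[[0,0,-10,0],[0,0,-25,0],[0,0,-45,0],[0,0,-62,0],[0,0,-72,0],[0,0,-75,0],[0,0,-75,0]])

```text
time_s: 14.65
eef_pos: [0.4898, 0.0818, 0.2997]
tcp_rot: [[0.008, 1.0, -0.0], [1.0, -0.008, -0.0], [-0.0, -0.0, -1.0]]
ft_force: [-0.3, -0.2, -0.6]
finger_gap: 0.552
finger_force: 77.5
```

send_rows(series=[[10,0,0,0],[30,0,0,0],[65,-1,0,0],[105,-1,0,0],[145,-2,0,0],[185,-2,0,0],[225,-3,0,0],[265,-3,0,0],[297,-4,0,0],[317,-4,0,0],[327,-4,0,0],[327,-4,0,0]])

```text
time_s: 16.15
eef_pos: [0.4881, 0.4095, 0.2993]
tcp_rot: [[0.007, 1.0, -0.001], [1.0, -0.007, -0.0], [-0.0, -0.001, -1.0]]
ft_force: [-0.2, -0.9, 0.3]
finger_gap: 0.549
finger_force: 77.5
```

Run:
```python
from h import *
im=[]
for c in("side","top"):
    d=r.get_image(c);im.append(cv2.cvtColor(d["img"],4))
    for l in("jug","tin_small_center"): print(c,l,[(wpt(d,s["point"]).round(3),round(s["score"],2)) for s in r.spot_in(l,c)[:1]])
cv2.imwrite("pics/e.png",cv2.resize(np.hstack([im[0][80:330,150:400],im[1][90:340,100:350]]),(800,400)))
o=r.observe();print(o["eef_pos"],o["ft_force"],o["joints"],o["finger_gap"],o["tcp_rot"])
```

```text
side jug [(array([0.478, 0.135, 0.101]), 0.95)]
side tin_small_center [(array([0.515, 0.25 , 0.05 ]), 0.66)]
top jug []
top tin_small_center []
[0.48904374 0.40800887 0.29998906] [-0.6176682  -0.07761552 -0.76870775] [-16.00957212  33.36916101 -47.39879901  78.69143279  24.44532309
  78.38886528 -64.01393898] 0.5470486866831463 [[ 9.28320920e-03  9.99956808e-01  4.52668406e-04]
 [ 9.99956871e-01 -9.28308213e-03 -2.82005268e-04]
 [-2.77790929e-04  4.55266797e-04 -9.99999858e-01]]
```

View pics/e.png

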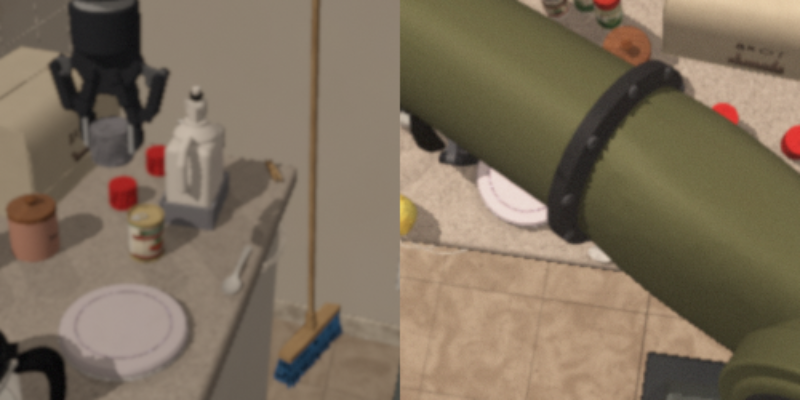

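The cap is held level above the plate at (110,140), the jug is open, and the tin and spoon are unmoved. Lowering.

send_rows(series=[[0,-1,10,0],[0,-2,30,0],[0,-3,60,0],[0,-3,95,0],[0,-3,130,0],[0,-3,165,0],[0,-3,195,0],[0,-3,220,0],[0,-3,237,0],[0,-3,245,0],[0,-3,248,0],[0,-3,248,0]])

```text
time_s: 17.95
eef_pos: [0.4858, 0.4092, 0.0524]
tcp_rot: [[0.008, 1.0, 0.001], [1.0, -0.008, 0.001], [0.001, 0.001, -1.0]]
ft_force: [-0.2, 0.4, -0.8]
finger_gap: 0.55
finger_force: 77.5
```

send_rows(series=[[0,0,1,0],[0,0,2,0],[0,0,3,0],[0,0,4,0],[0,0,4,0],[0,0,4,0]])

```text
time_s: 18.7
eef_pos: [0.4856, 0.4089, 0.0478]
tcp_rot: [[0.008, 1.0, 0.0], [1.0, -0.008, 0.0], [0.0, 0.0, -1.0]]
ft_force: [0.6, -0.3, 0.3]
finger_gap: 0.549
finger_force: 77.5
```

send_rows(series=[[0,0,0.5,0],[0,0,1,0],[0,0,1.5,0],[0,0,2,0],[0,0,2.5,0],[0,0,3,0],[0,0,3,0]])

```text
time_s: 19.58
eef_pos: [0.4856, 0.4089, 0.0451]
tcp_rot: [[0.008, 1.0, 0.0], [1.0, -0.008, 0.0], [0.0, 0.0, -1.0]]
ft_force: [-1.4, -1.4, 4.2]
finger_gap: 0.55
finger_force: 78.0
```

Contact. Release, then retreat upward.

send_rows(series=[[0,0,0.2,0],[0,0,0.2,0],[0,0,0.2,0],[0,0,0.2,0]], newtons=20)

```text
time_s: 20.08
eef_pos: [0.4856, 0.409, 0.0451]
tcp_rot: [[0.008, 1.0, 0.0], [1.0, -0.008, 0.0], [0.0, 0.0, -1.0]]
ft_force: [-1.3, -2.6, 6.9]
finger_gap: 0.551
finger_force: 78.4
```

send_rows(series=[[0,0,0,0],[0,0,0,0],[0,0,0,0],[0,0,0,0],[0,0,0,0],[0,0,0,0],[0,0,0,0],[0,0,0,0]], grip=80)

```text
time_s: 21.08
eef_pos: [0.4856, 0.4089, 0.0446]
tcp_rot: [[0.008, 1.0, -0.0], [1.0, -0.008, 0.0], [0.0, -0.0, -1.0]]
ft_force: [0.0, -0.3, -0.1]
finger_gap: 0.938
finger_force: 0.0
```

send_rows(series=[[0,0,-5,0],[0,0,-15,0],[0,0,-35,0],[0,0,-65,0],[0,0,-100,0],[0,0,-140,0],[0,0,-180,0],[0,0,-215,0],[0,0,-240,0],[0,0,-250,0],[0,0,-255,0],[0,0,-255,0]])

```text
time_s: 22.58
eef_pos: [0.4855, 0.4087, 0.2992]
tcp_rot: [[0.008, 1.0, -0.001], [1.0, -0.008, -0.0], [-0.0, -0.001, -1.0]]
ft_force: [-0.0, 0.5, -0.5]
finger_gap: 0.934
finger_force: 0.0
```

Run:
```python
from h import *
d=r.get_image("side");P=cloud(d)
m=(np.hypot(P[...,0]-.486,P[...,1]-.409)<.05)&(P[...,2]>.05)&(P[...,2]<.08);q=P[m]
print(len(q),np.median(q[:,2]),cv2.minEnclosingCircle(q[:,:2].astype(np.float32)*1000))
cv2.imwrite("pics/f.png",cv2.resize(cv2.cvtColor(d["img"],4)[80:330,150:400],(600,600)))
```

```text
361 0.060011158868994996 ((484.5978088378906, 410.57098388671875), 26.68966293334961)
```

View pics/f.png

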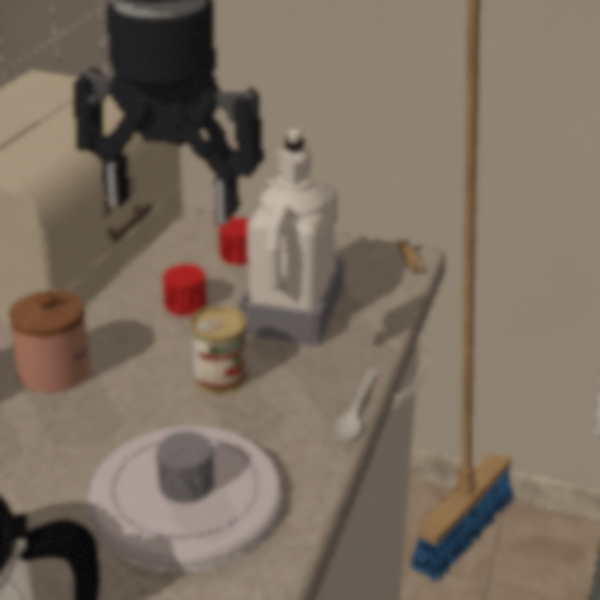

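The cap stands upright in the middle of the plate at (185,468), its top at 0.060 m (18 + 42 mm). The jug at (290,240), tin at (220,348) and spoon at (355,405) are in place.

```bash
python3 -c "
from rig import r
print(r.hand_in())"
```

```text
the job is handed in; nothing more can be done
None
```

The jug is open and the job is handed in after about 23 s: the cap stands upright, open side down, in the middle of the hob plate, the highest upward wrist force I read during the push and turn was about 19 N, and the jug, tin and spoon look unmoved in the last picture.

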